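# Tuck a shield plate under the lapping leaf of a module and hold it pressed down

### The arm

A 6-joint arm with a two-finger parallel gripper is mounted at the origin on a cart in front of the work surface, level with it; the furniture and walls round the work are solid. World frame = base frame: x ahead of the robot, y to its left, z up, the work surface at z = 0. Lengths are in m, angles in rad, forces in N, time in s.
With the tool pointing down it reaches from about 0.35 to 0.775 m from the base axis. Payload 5.5 kg.
Tool frame: the origin (TCP) lies at the very end of the fingers, on their centre line; the grasp point (between the pads) lies 19 mm behind it; z points along the fingers, x is the direction in which the jaws open and shut, and the axes are right-handed (so a half turn about z gives the same grasp; the last joint's range is limited). The gripper opens to 85 mm and grips with 20 to 120 N. Pads are 22 mm wide; open, the fingers measure 114 mm over their backs; the gripper's body (76 mm by 85 mm) begins 54 mm behind the grasp point. The pads swing forward as they close: fully open they stand 13 mm farther back than shut.
Start: joints at [0.988, 0.313, 0.046, 1.304, 0, 1.431], TCP at [0.246, 0.52, 0.231] pointing down, gripper open.
Joint ranges: [-2.76, 2.76], [-0.86, 1.69], [-1.03, 1.26], [-2.2, 2.34], [-1.47, 1.5], [-3.14, 3.14]. Speed limits (rad/s): [2.57, 2.57, 3.14, 3.14, 3.14, 3.14].

### API

Orientations are given as a unit quaternion [w, x, y, z].
In Python, from workcell import monitor, eyes, ticket gives the robot as it stands.
- The arm moves only by the tool send_rows, never from a script. Its argument "targets" is a list of rows, each a list of 5 numbers: the shift along the world's x, y, z in m, then the turn about the world's z in degrees, then the closure in counts, from 0 (fully open) to 255 (shut). A call has 1 to 12 rows; each row shifts and turns the commanded pose from where the row before left it; what a row does not reach is not made up. A row lasts 1/10 s, in which the tool goes at most 50 mm and 8.59 degrees, less where a joint would pass 70% of its speed; a pose out of reach is approached as far as the arm can. A call is refused whole if a number of a shift passes 0.05 or a number of a turn 8.59, either way. A call with a gripper value outside its range is refused whole. The fingers move at their own pace and stop on an object; "newtons" is the grip in N (left out, the last holds). Time passes only in rows, so rows that do not move let the fingers close. It gives the time, the measured TCP pose, the force and the opening at its end, in the units of the state.
- monitor.get_state(): the state, without advancing time (a new reading comes with each control period).
- eyes.read_camera(name): name is "scene" or "top" or "wrist"; returns a dict with "img" (420x560x3 uint8, red, green, blue), "z_map" (420x560 float32, m along the optical axis (not along the pixel's ray), 0 where there is no reading), "camera_matrix" (3x3 intrinsics, pixels), "pose" (4x4, takes a point from camera to world coordinates); the wrist camera has in their place "T_tool_cam" (4x4, takes a point from camera to tool coordinates, whose origin is the TCP and whose axes are the tool frame's). Camera axes: x right, y down, z forward; pixel columns grow to the right and rows downward; lengths in m; the calibration is good to about 2 mm. A picture is of the moment at which its call begins: read the wrist's pose just before it.
- ticket.hand_in(): hands the job in, once; it reports no verdict.
Trained networks look in the newest picture that a camera, given by its name, has taken for a name from the list of things; names that differ only in an ending like _2 or _b are one class to them, and where a whole thing is asked for, a point or a joint stands for the part that bears it (a point fixed in the world has none). Each returns a list of dicts, best first, with "conf" (0 to 1); they miss things now and then, are a little off and sometimes report something else, mostly with a low value. They report only what shows in the picture. A call takes as long as a camera call.
- eyes.spot_in(name, camera): "xyz" ([x, y, z] in m, in world coordinates, good to about 4 mm: the middle of the surface that is visible of it).
- eyes.tip_of(name, camera): "xyz" ([x, y, z] in m, in world coordinates, good to about 4 mm: a listed point, or the origin of a listed thing).
The state is a dict: "clock": time; "joint_pos": joint angles; "qvel": joint speeds; "tau": joint torques, N m; "tcp_pos": TCP position; "orientation": TCP orientation; "wrist_force": force on the tool from outside, world axes, zero at the start; "ft_torque": the same for the moment, N m; "finger_gap": finger opening in m.
Only numpy, scipy, OpenCV 4.12 (cv2) and the standard library are available. Lean on these libraries where they do the work, as an engineer would, in place of code of your own. Each camera call takes 0.05 s, during which the arm holds its last target.

### The job

Pull the flat shield plate out of its parking rack by its grip bar (it snaps free of the spring balls), then fit it over the open bay of the module housing: slide its back edge, the one farther from the bar, well under the thin hinged leaf that laps over the back of the bay, without lifting the leaf noticeably. Press the plate down flat on its seat against the two springs under its front and finish while still holding it pressed down, so that a colleague can drive the screws; do not disturb the other things on the bench.

Things in the scene. Friction and masses are not known exactly. Their poses are not given: they have to be found in the camera images.
- plate: Loose flat steel shield plate, 100 (x) x 90 (y) x 3 mm, about 90 g. Origin: centre of its underside; +x points to its back edge (the one to tuck), z up. On top a black grip bar, 12 mm thick in x, 42 mm long in y, centred at x = -12 mm, top 31 mm above the underside; grip it across its thickness. A 9 mm notch in each long side at x = +25 mm takes the rack's balls.
- plate_back (a point): Middle of the plate's back edge, at the underside (x = +50 mm in the plate's frame).
- plate_front (a point): Middle of the plate's front edge, at the underside (x = -50 mm in the plate's frame).
- rack: Parking rack fixed to the bench, open toward its -x. Origin on the bench, z up. The plate starts on its 6 mm floor, centre at x = 10 mm, y = 0, axes parallel. At x = 16 to 64 mm, side rails with inward lips (underside 13 mm, top 16 mm above the bench) lap over the plate's sides, 3 mm play each side: it cannot be lifted, only slid to -x.
- rack_balls (a point): Midpoint between the rack's two spring balls (rack x = 35 mm, y = 0, 7.5 mm up), which snap into the plate's notches. About 10 N toward the rack's -x pulls the plate free, then it slides easily; it is clear of the lips once slid 45 mm.
- housing: Module housing fixed to the bench, 170 (x) x 120 (y) mm. Origin on the bench under its middle; +x to its back, z up. Bay open at the top for x = -85 to +22 mm, where a back stop stands; round it a flat seat 30 mm above the bench, between side cheeks with inner faces at y = -50 and +50 mm, tops 36 mm above the bench (5 mm play each side).
- seat_centre (a point): Where the centre of the plate's underside lies when fully home: on the housing at x = -30 mm, y = 0, 30 mm above its foot. The plate's back edge is then at housing x = +20 mm, 20 mm under the leaf. Plate and housing axes are then parallel.
- lap_edge (a point): Middle of the leaf's front edge, at its underside, leaf at rest: housing x = 0, y = 0, 37 mm above the foot, so 7 mm above the seat. From there an upturned lip reaches forward to about x = -10 mm and up to 46 mm. The plate goes under the leaf toward +x.
- under_lamp (a point): Point on the bench straight below the middle of the lamp head, which hangs over the left of the bench and never moves: a solid disc 112 mm across, its underside 508 mm and its top about 560 mm above the bench, its neck leading up and away. Keep forearm and wrist clear of it when swinging between the left and the right of the bench, e.g. by drawing the arm in first.
- lap (a joint): Hinge of the leaf, a thin steel flap 96 mm wide over the back of the housing, hinged 76 mm behind its front edge; 0 at rest (down, level), grows as its front edge rises (rad; 0.1 rad is 7.6 mm). Its own weight and a weak spring hold it down, so a light brush barely moves it.
- spring_l (a joint): Round sprung pin under the plate's front, left (housing x = -55, y = +22 mm). 0: standing 5 mm above the seat; 0.005 m: pushed level with it, as when the plate lies flat. Each pin needs 2 to 4 N.
- spring_r (a joint): The same pin on the right (housing x = -55, y = -22 mm).
- usb_stick: Black memory stick, 16x50x7 mm, lying; a bystander, to be left alone. Origin: about the middle of its underside.
- bnc_adapter: Small round metal coax adapter, 15x28x15 mm, lying; a bystander, to be left alone. Origin: about the middle of its underside.
- speed_controller: Yellow motor controller, 30x56x11 mm; a bystander, to be left alone. Origin: about the middle of its underside.
- tape_roll: Black roll of insulating tape, 64 mm across, 18 mm high; a bystander, to be left alone. Origin: about the middle of its underside.
- flux_tin: Round tin, 50 mm across, 22 mm high; a bystander, to be left alone. Origin: about the middle of its underside.
- brushless_motor: Small upright motor, 42x42x48 mm; a bystander, to be left alone. Origin: about the middle of its underside.
- solder_reel: Reel, 54 mm across, 38 mm high; a bystander, to be left alone. Origin: about the middle of its underside.
- screwdriver_blue: Blue screwdriver, 19x135x18 mm, lying; a bystander, to be left alone. Origin: about the middle of its underside.

How it is judged:
On the way, in this order (a step that is already met when the one before it is completed fails the run):
1. the plate is drawn out of the rack, clear of its lips (x of plate_back in the frame of rack below 0.016 m), for 0.1 s.
2. the plate's back edge is tucked at least 12 mm under the leaf, with the leaf down (x of plate_back in the frame of housing above 0.012 m and z of plate_back in the frame of housing between 0.027 and 0.034 m and angle between the x axis of plate and the x axis of housing, either way round below 0.12 rad and x of plate in the frame of housing below 0 m and value of joint lap below 0.08 rad), for 0.2 s.
At the end, for the whole second after the job is handed in: Back edge at least 12 mm under the leaf, straight within 0.12 rad, within 8 mm of the middle; leaf down (under 0.05 rad); plate level within 0.03 rad, front edge within 2.5 mm of the seat, both pins pushed in over 3 mm; gripper still holding it so (over 2 N) (x of plate_back in the frame of housing above 0.012 m and z of plate_back in the frame of housing between 0.027 and 0.034 m and angle between the x axis of plate and the x axis of housing, either way round below 0.12 rad and x of plate in the frame of housing below 0 m and angle between plate's own z axis and vertical below 0.03 rad and z of plate_front in the frame of housing below 0.0325 m and y of plate_back in the frame of housing between -0.008 and 0.008 m and value of joint each of spring_l, spring_r above 0.003 m and value of joint lap below 0.05 rad and contact force between the fingers and plate above 2 N and linear speed of plate below 0.02 m/s); the arm keeps its last pose, push and grip.
It fails at once if the leaf is lifted by more than 0.12 rad (9 mm at its front edge) (value of joint lap above 0.12 rad).
It fails at once if one of the other things on the bench is pushed away by more than 25 mm (distance of any of usb_stick, bnc_adapter, speed_controller, tape_roll, flux_tin, brushless_motor, solder_reel, screwdriver_blue from where it was at the start of the episode above 0.025 m).
It also fails if it takes over 48 s, if anything falls off the work surface, if the arm or the gripper's body presses on something with over 40 N, if the wrist force passes 120 N, or if a joint passes its speed limit or range.

## Working session

There is one attempt and no reset: what is moved stays moved. The work goes in short steps, Python scripts to look and compute and a tool call to move; the robot and the scene stay as the last step left them, time stands still between calls to the robot, and variables do not carry over. Pictures are saved under pics/ and viewed, and the job is handed in when it is done.

Besides the shell and the picture viewer there is one more tool, called after "Call:" as name(argument=value, ...) on one line, values as JSON. send_rows: Moves the arm, as the interface text tells. Its arguments: {"type":"object","properties":{"targets":{"type":"array"},"newtons":{"type":"number"}},"required":["targets"]}

```bash
mkdir -p pics; cat > h.py <<'E'
import numpy as np,cv2
from workcell import monitor,eyes,ticket
def snap(n,f):
    d=eyes.read_camera(n); cv2.imwrite('pics/'+f,d['img'][:,:,::-1]); return d
def cloud(d,T=None):
    T=d['pose'] if T is None else T
    K=d['camera_matrix'];z=d['z_map'];v,u=np.mgrid[:z.shape[0],:z.shape[1]]
    P=np.stack([(u-K[0,2])/K[0,0]*z,(v-K[1,2])/K[1,1]*z,z],-1)
    W=P@T[:3,:3].T+T[:3,3]; W[z==0]=np.nan
    return W
E
python3 - <<'E'
from h import *
np.set_printoptions(precision=4,suppress=True)
for n in ['scene','top']:
    d=snap(n,n+'0.png'); np.savez(n+'0.npz',**d)
    for k in ['plate','plate_back','plate_front','rack','rack_balls','housing','seat_centre','lap_edge','under_lamp']:
        r=eyes.tip_of(k,n); print(n,k,[(np.round(q['xyz'],4),round(q['conf'],2)) for q in r[:2]])
print(monitor.get_state())
E
```

```text
scene plate [(array([0.5306, 0.057 , 0.0057]), 0.68), (array([ 0.4638,  0.2713, -0.0015]), 0.26)]
scene plate_back [(array([0.5787, 0.0664, 0.0052]), 0.56), (array([0.7045, 0.0356, 0.0027]), 0.41)]
scene plate_front [(array([0.4854, 0.0467, 0.0053]), 0.83)]
scene rack [(array([0.5184, 0.0583, 0.0012]), 0.61), (array([0.713 , 0.1535, 0.0018]), 0.4)]
scene rack_balls [(array([0.5585, 0.0698, 0.0062]), 0.65)]
scene housing [(array([ 0.4884, -0.2506,  0.0011]), 0.73)]
scene seat_centre [(array([ 0.4642, -0.2631,  0.0297]), 0.62)]
scene lap_edge [(array([ 0.4906, -0.2601,  0.0383]), 0.85)]
scene under_lamp []
top plate [(array([0.5334, 0.0604, 0.0079]), 0.85)]
top plate_back [(array([0.5801, 0.0683, 0.007 ]), 0.9), (array([ 0.4444, -0.1177, -0.0032]), 0.63)]
top plate_front [(array([0.484 , 0.0429, 0.003 ]), 0.88)]
top rack [(array([ 0.5207,  0.0549, -0.0007]), 0.96)]
top rack_balls [(array([0.559, 0.062, 0.004]), 0.93)]
top housing [(array([ 0.4906, -0.2544,  0.0012]), 0.93)]
top seat_centre [(array([ 0.4619, -0.2597,  0.0298]), 0.73)]
top lap_edge [(array([ 0.4922, -0.2561,  0.0329]), 0.93)]
top under_lamp [(array([ 0.4803,  0.257 , -0.0015]), 0.66)]
{'clock': 1.0, 'joint_pos': array([ 0.9884,  0.3132,  0.0461,  1.3036, -0.    ,  1.4312]), 'qvel': array([ 0.0008, -0.0003, -0.0005, -0.0012, -0.0001,  0.0013]), 'tau': array([ -0.0001, -48.0473,  29.8819,   0.0002,  -0.0001,  -0.    ]), 'tcp_pos': array([0.2464, 0.5196, 0.2313]), 'orientation': array([-0.    ,  0.8451,  0.5346,  0.    ]), 'wrist_force': array([ 0.2618, -0.726 ,  0.1492]), 'ft_torque': array([ 0.0167,  0.0149, -0.0257]), 'finger_gap': 0.08549141089860371}
```

View pics/top0.png

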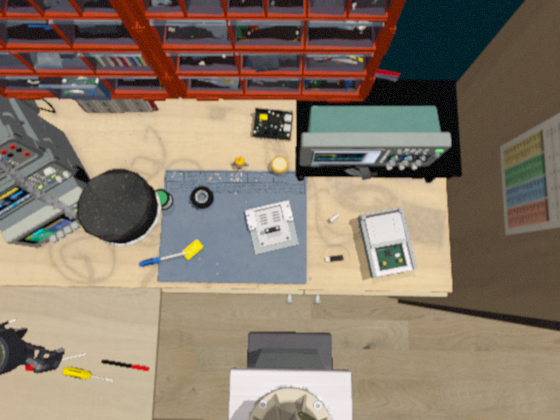

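View pics/scene0.png

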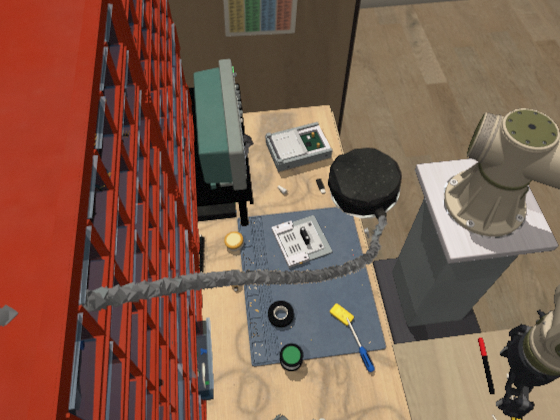

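The top view shows the plate in its rack at about px (271,227), the housing at (386,243) with the leaf toward +x, and the lamp at (118,207). I'll draw the arm in first and then swing it toward the plate.

Call:
send_rows(targets=[[-0.022,-0.046,0,0,0],[-0.022,-0.046,0,0,0],[-0.022,-0.046,0,0,0],[-0.022,-0.046,0,0,0],[0.03,-0.025,0,-6,0],[0.03,-0.025,0,-6,0],[0.03,-0.025,0,-6,0],[0.03,-0.025,0,-6,0],[0.03,-0.025,0,-6,0],[0.02,-0.04,0,-6,0],[0.02,-0.04,0,-6,0],[0.02,-0.04,0,-6,0]])

```text
clock: 2.2
tcp_pos: [0.3708, 0.0925, 0.2316]
orientation: [-0.0, 0.99, 0.143, 0.001]
wrist_force: [0.4, 0.7, -0.1]
finger_gap: 0.0857
```

```bash
cat > fit.py <<'E'
from h import *
np.set_printoptions(precision=4,suppress=True)
d=dict(np.load('top0.npz')); W=cloud(d)
def rect(m,name):
    p=W[m][:,:2]; r=cv2.minAreaRect((p*1000).astype(np.float32)); print(name,len(p),r, np.nanmedian(W[m][:,2]))
x,y,z=W[...,0],W[...,1],W[...,2]
reg=(abs(x-.49)<.13)&(abs(y+.254)<.11)
rect(reg&(z>.03)&(z<.06),'housing >30')
rect(reg&(z>.015)&(z<.06),'housing >15')
reg=(abs(x-.53)<.09)&(abs(y-.058)<.09)
rect(reg&(z>.004)&(z<.04),'plate/rack')
rect(reg&(z>.02)&(z<.04),'bar')
E
python3 fit.py
```

```text
housing >30 2053 ((491.3212890625, -258.6188659667969), (170.26910400390625, 122.12281799316406), 11.382137298583984) 0.03923768980140174
housing >15 2923 ((490.17816162109375, -258.001953125), (171.9047393798828, 130.06524658203125), 11.117881774902344) 0.036533302340533425
plate/rack 2032 ((530.1398315429688, 58.82755661010742), (179.54251098632812, 175.72923278808594), 88.79707336425781) 0.009502284631394464
bar 89 ((551.0563354492188, 58.76324462890625), (75.05218505859375, 117.35745239257812), 11.836746215820312) 0.035786956043939444
```

Call:
send_rows(targets=[[0.035,-0.01,0.01,-1,0],[0.035,-0.01,0.01,-1,0],[0.03,-0.01,0,0,0],[0.01,-0.005,0,0,0],[0,0,0,0,0],[0,0,0,0,0]])

```text
clock: 2.8
tcp_pos: [0.4787, 0.0595, 0.2509]
orientation: [-0.0, 0.992, 0.127, -0.001]
wrist_force: [0.2, -0.2, 0.4]
finger_gap: 0.0854
```

```bash
cat >> h.py <<'E'
from scipy.spatial.transform import Rotation as R
def wrist(f):
    s=monitor.get_state(); d=snap('wrist',f)
    T=np.eye(4);q=s['orientation'];T[:3,:3]=R.from_quat([q[1],q[2],q[3],q[0]]).as_matrix();T[:3,3]=s['tcp_pos']
    d['T']=T@d['T_tool_cam']; return s,d
E
python3 - <<'E'
from h import *
np.set_printoptions(precision=4,suppress=True)
s,d=wrist('w1.png'); np.savez('w1.npz',**d); print(s['tcp_pos'],s['orientation'],d['T_tool_cam'])
for k in ['plate','plate_back','plate_front','rack','rack_balls']:
    r=eyes.tip_of(k,'wrist'); print(k,[(np.round(q['xyz'],4),round(q['conf'],2)) for q in r[:2]])
W=cloud(d,d['T']);x,y,z=W[...,0],W[...,1],W[...,2]
for lo,hi in [(.03,.045)]:
    m=(z>lo)&(z<hi)&(abs(x-.52)<.05)&(abs(y-.055)<.05)
    print(m.sum(), cv2.minAreaRect((W[m][:,:2]*1000).astype(np.float32)),np.median(z[m]))
E
```

```text
[0.4787 0.0595 0.2509] [-0.0003  0.9918  0.1274 -0.001 ] [[ 1.      0.0001 -0.0002  0.0001]
 [-0.      0.9632  0.2688 -0.0681]
 [ 0.0002 -0.2688  0.9632 -0.1419]
 [ 0.      0.      0.      1.    ]]
plate [(array([0.533 , 0.0531, 0.0058]), 0.77)]
plate_back [(array([0.5839, 0.0657, 0.0092]), 0.77)]
plate_front [(array([0.4873, 0.044 , 0.0037]), 0.64)]
rack []
rack_balls []
313 ((519.87109375, 54.15441131591797), (11.747047424316406, 41.49123764038086), 15.7451753616333) 0.036219862668039116
```

View pics/w1.png

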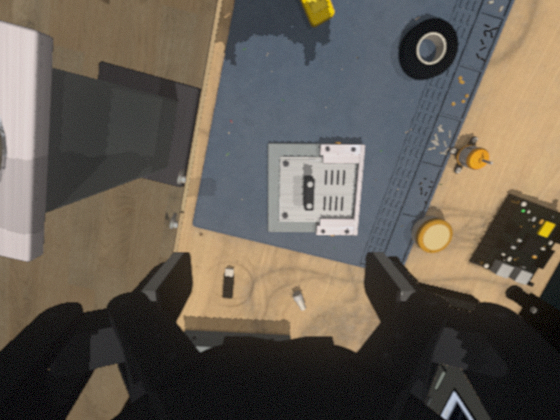

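The wrist view shows the plate in its rack at about px (316,190), with the bar at (308,192). It is nearly aligned with the tool. Next I'll refine the yaw.

```bash
python3 - <<'E'
from h import *
d=dict(np.load('w1.npz'));W=cloud(d,d['T']);x,y,z=W[...,0],W[...,1],W[...,2]
reg=(abs(x-.53)<.1)&(abs(y-.058)<.09)
for lo,hi in [(.013,.022),(.004,.022),(.0075,.0115),(.03,.045)]:
    m=(z>lo)&(z<hi)&reg
    m=cv2.morphologyEx(m.astype(np.uint8),cv2.MORPH_OPEN,np.ones((3,3)))>0
    p=(W[m][:,:2]*1000).astype(np.float32)
    print(lo,m.sum(),cv2.minAreaRect(p),np.median(z[m]))
print(np.nanmedian(z[230:245,330:345]), np.nanmedian(z[reg&(z<.004)]))
# image line angle
g=cv2.cvtColor(d['img'],cv2.COLOR_RGB2GRAY)[130:245,255:375]
L=cv2.createLineSegmentDetector().detect(g)[0][:,0]
K=d['camera_matrix']
for l in L:
    if np.hypot(l[2]-l[0],l[3]-l[1])<30: continue
    P=[]
    for u,v in (l[:2],l[2:]):
        ray=d['T'][:3,:3]@np.array([(u+255-K[0,2])/K[0,0],(v+130-K[1,2])/K[1,1],1]);o=d['T'][:3,3]
        P.append(o+ray*(.01-o[2])/ray[2])
    D=P[1]-P[0];print(np.round(P[0][:2],4),np.round(P[1][:2],4),round((np.degrees(np.arctan2(D[1],D[0]))+45)%90-45,2),round(np.linalg.norm(D),3))
E
```

```text
0.013 1688 ((561.4130249023438, 64.6195068359375), (57.0037956237793, 123.34426879882812), 14.074553489685059) 0.015263802472682914
0.004 7817 ((529.0247192382812, 56.27613067626953), (123.89025115966797, 128.358642578125), 14.116744041442871) 0.008324311162432263
0.0075 2542 ((531.9505004882812, 56.99626922607422), (99.73607635498047, 89.11634826660156), 14.69624137878418) 0.008474623426124622
0.03 312 ((519.87109375, 54.15441131591797), (11.747047424316406, 41.49123764038086), 15.7451753616333) 0.03622010552935595
-0.00020485140794435086 -0.000668039595087988
[0.5735 0.1316] [0.5312 0.1205] 14.64 0.044
[0.5765 0.1049] [0.5945 0.0325] 13.98 0.075
[0.5296 0.1203] [0.4543 0.101 ] 14.33 0.078
[0.5221 0.0266] [0.5091 0.0699] 16.67 0.045
[ 0.5518 -0.0045] [0.6047 0.0096] 14.99 0.055
[0.6061 0.0108] [0.5762 0.13  ] 14.08 0.123
[0.5939 0.0308] [0.5499 0.0202] 13.57 0.045
[0.5882 0.0366] [0.5714 0.1035] 14.13 0.069
[0.4972 0.0017] [0.5461 0.0147] 14.87 0.051
[0.5333 0.0973] [0.5749 0.1076] 13.87 0.043
[0.5252 0.1013] [0.4742 0.0891] 13.36 0.052
[0.4545 0.0996] [ 0.4833 -0.0157] 14.05 0.119
[0.4759 0.0801] [0.4939 0.0023] 13.03 0.08
[ 0.4856 -0.0164] [ 0.5454 -0.0013] 14.19 0.062
[0.5176 0.1263] [0.5659 0.1387] 14.39 0.05
```

Call:
send_rows(targets=[[0.02,-0.003,-0.03,-0.4,60],[0.021,-0.002,-0.04,0,100],[0,0,-0.045,0,100],[0,0,-0.045,0,100],[0,0,-0.03,0,100],[0,0,0,0,100],[0,0,0,0,100]], newtons=80)

```text
clock: 3.8
tcp_pos: [0.5209, 0.0543, 0.0618]
orientation: [-0.0, 0.992, 0.124, -0.0]
wrist_force: [1.3, -0.3, 0.2]
finger_gap: 0.0518
```

```bash
python3 - <<'E'
from h import *
s,d=wrist('w2.png');print(s['tcp_pos'],s['finger_gap'])
E
```

```text
[0.52089874 0.05433369 0.06180853] 0.05184653175287847
```

View pics/w2.png

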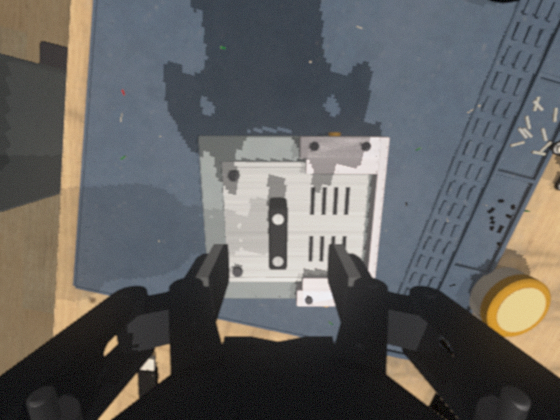

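The wrist view shows the bar at px (278,233), centred between the fingers at about columns 218 and 340. I'll descend and grip.

Call:
send_rows(targets=[[-0.001,0,-0.025,0,100],[0,0,-0.023,0,100],[0,0,0,0,100],[0,0,0,0,255],[0,0,0,0,255],[0,0,0,0,255],[0,0,0,0,255],[0,0,0,0,255]], newtons=80)

```text
clock: 4.65
tcp_pos: [0.5215, 0.054, 0.0154]
orientation: [0.0, 0.992, 0.124, 0.002]
wrist_force: [-1.9, 0.2, 6.8]
finger_gap: 0.0103
```

Call:
send_rows(targets=[[0,0,0.001,0,255],[-0.0097,-0.0025,0,0,255],[-0.0097,-0.0025,0,0,255],[-0.0097,-0.0025,0,0,255],[0,0,0,0,255]])

```text
clock: 5.15
tcp_pos: [0.4904, 0.0462, 0.0154]
orientation: [0.0, 0.992, 0.124, 0.001]
wrist_force: [0.3, -0.6, 8.4]
finger_gap: 0.0104
```

Call:
send_rows(targets=[[-0.0097,-0.0025,0,0,255],[-0.0097,-0.0025,0,0,255],[-0.0097,-0.0025,0,0,255],[-0.0097,-0.0025,0,0,255],[0,0,0,0,255],[0,0,0.02,0,255],[0,0,0.02,0,255],[0,0,0,0,255],[0,0,0,0,255]])

```text
clock: 6.05
tcp_pos: [0.4508, 0.0366, 0.0537]
orientation: [-0.0, 0.992, 0.124, -0.001]
wrist_force: [0.6, -0.2, -0.5]
finger_gap: 0.0103
```

```bash
python3 - <<'E'
from h import *
s,d=wrist('w3.png');print(s['tcp_pos'],s['finger_gap'],s['wrist_force'])
snap('top','t3.png')
E
```

```text
[0.45078756 0.03657793 0.05371471] 0.010312516546186552 [ 0.60515739 -0.20870809 -0.54861085]
```

View pics/w3.png

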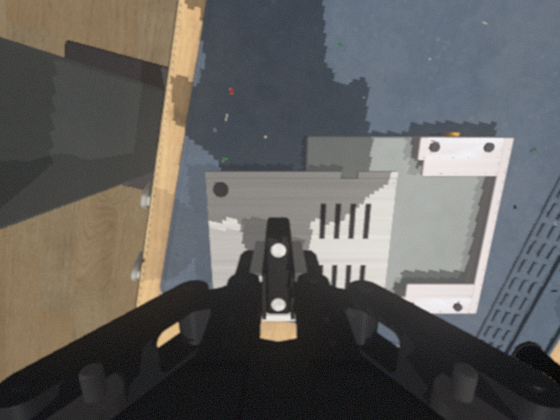

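The plate is out of the rack and held, with its top spanning px (205–400, 172–310). Next I'll measure its pose in the hand and refine the housing pose.

Call:
send_rows(targets=[[0,0,0.03,0,255],[-0.02,-0.04,0.04,0,255],[-0.01,-0.045,0.02,0,255],[0,0,0,0,255],[0,0,0,0,255],[0,0,0,0,255]])

```text
clock: 6.75
tcp_pos: [0.4245, -0.0408, 0.1362]
orientation: [-0.001, 0.992, 0.124, -0.001]
wrist_force: [-0.2, -0.2, -0.4]
finger_gap: 0.0103
```

```bash
python3 - <<'E'
from h import *
np.set_printoptions(precision=4,suppress=True)
s,d=wrist('w4.png');print(s['tcp_pos'],s['orientation'],s['finger_gap'],s['wrist_force'])
np.savez('w4.npz',**d)
Tt=d['T']@np.linalg.inv(d['T_tool_cam'])
W=cloud(d,d['T_tool_cam']); x,y,z=W[...,0],W[...,1],W[...,2]
m=(abs(x)<.075)&(abs(y)<.06)&(z>-.008)&(z<.02)
m=cv2.morphologyEx(m.astype(np.uint8),cv2.MORPH_OPEN,np.ones((3,3)))>0
P=W[m];print(len(P))
A=np.c_[P[:,:2],np.ones(len(P))]
k=np.ones(len(P),bool)
for i in range(5):
    c=np.linalg.lstsq(A[k],P[k,2],rcond=None)[0];k=abs(A@c-P[:,2])<.002
print('plane z=ax+by+c',c,k.sum(),P[k].min(0),P[k].max(0))
print(cv2.minAreaRect((P[k][:,:2]*1000).astype(np.float32)))
t=snap('top','t4.png');W=cloud(t);np.savez('t4.npz',**t)
x,y,z=W[...,0],W[...,1],W[...,2]
reg=(abs(x-.49)<.13)&(abs(y+.254)<.11)
for lo,hi in [(.015,.06),(.02,.06),(.034,.05)]:
  m=reg&(z>lo)&(z<hi);m=cv2.morphologyEx(m.astype(np.uint8),cv2.MORPH_OPEN,np.ones((3,3)))>0
  print(cv2.minAreaRect((W[m][:,:2]*1000).astype(np.float32)))
for c in ['top','scene']:
  if c=='scene': snap('scene','s4.png')
  for kk in ['housing','seat_centre','lap_edge','plate_back','plate_front']:
    print(c,kk,[(np.round(q['xyz'],4),round(q['conf'],2)) for q in eyes.tip_of(kk,c)[:2]])
E
```

```text
[ 0.4245 -0.0408  0.1362] [-0.0007  0.9923  0.1239 -0.0012] 0.01030448977618084 [-0.2487 -0.1528 -0.3701]
17095
plane z=ax+by+c [0.0008 0.0001 0.0071] 16548 [-0.0384 -0.0455  0.0051] [0.0622 0.0455 0.0091]
((11.88571548461914, -0.00157928466796875), (100.62812805175781, 90.94001770019531), 0.040031906217336655)
((491.1544189453125, -259.78515625), (171.2494659423828, 124.87166595458984), 11.031757354736328)
((491.4649963378906, -259.724609375), (170.61651611328125, 124.87166595458984), 11.031758308410645)
((491.15869140625, -258.0832214355469), (169.96951293945312, 120.70214080810547), 11.393264770507812)
top housing [(array([ 0.4921, -0.2549,  0.0015]), 0.75)]
top seat_centre [(array([ 0.4606, -0.2573,  0.0288]), 0.84), (array([0.5233, 0.0549, 0.0018]), 0.71)]
top lap_edge [(array([ 0.4914, -0.2576,  0.0362]), 0.73)]
top plate_back []
top plate_front [(array([ 0.7076,  0.036 , -0.0034]), 0.7)]
scene housing [(array([ 0.4922, -0.2532, -0.0017]), 0.93)]
scene seat_centre [(array([ 0.4632, -0.2666,  0.026 ]), 0.59)]
scene lap_edge [(array([ 0.4938, -0.2576,  0.0362]), 0.93)]
scene plate_back [(array([ 0.4837, -0.0275,  0.1273]), 0.72)]
scene plate_front []
```

View pics/w4.png

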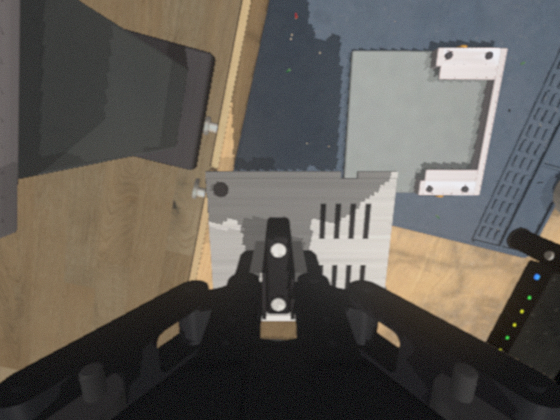

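View pics/t4.png

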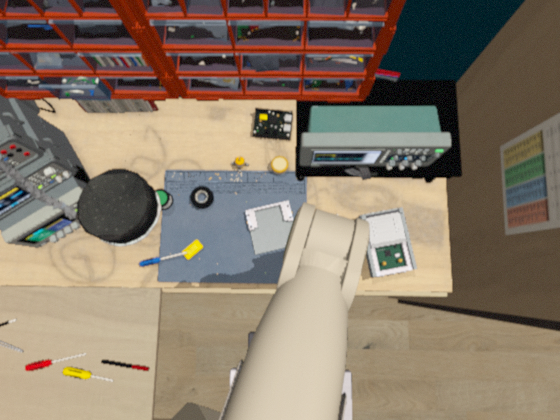

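The plate is level and aligned in the hand: its top is 7 mm below the TCP and the bar is centred. I estimate the housing origin at about (0.4915,-0.2575) with yaw of about 11.2°. I'll move to a pre-insertion pose above the housing front.

Call:
send_rows(targets=[[-0.001,-0.03,0,-0.5,255],[-0.002,-0.04,0,-0.5,255],[-0.002,-0.042,0,-0.5,255],[-0.002,-0.042,0,-0.5,255],[-0.002,-0.042,0,-0.5,255],[-0.001,-0.036,0,-0.5,255],[0,0,-0.03,0,255],[0,0,0,0,255],[0,0,0,0,255]])

```text
clock: 8.3
tcp_pos: [0.4147, -0.2727, 0.1072]
orientation: [-0.001, 0.995, 0.098, -0.001]
wrist_force: [0.4, 0.2, -1.5]
finger_gap: 0.0107
```

```bash
cat > look.py <<'E'
from h import *
import sys
np.set_printoptions(precision=4,suppress=True)
n=sys.argv[1]
s,d=wrist(f'w{n}.png');print(s['tcp_pos'],s['orientation'],s['finger_gap'],s['wrist_force'])
q=s['orientation'];print('tool yaw',np.degrees(2*np.arctan2(q[2],q[1])))
np.savez(f'w{n}.npz',**d)
for kk in ['housing','seat_centre','lap_edge','plate_back']:
    print(kk,[(np.round(q['xyz'],4),round(q['conf'],2)) for q in eyes.tip_of(kk,'wrist')[:2]])
E
python3 look.py 5
```

```text
[ 0.4147 -0.2727  0.1072] [-0.0011  0.9952  0.0977 -0.0008] 0.010705597091920942 [ 0.3642  0.1709 -1.4668]
tool yaw 11.217870636012483
housing []
seat_centre [(array([ 0.3815, -0.2807,  0.097 ]), 0.4)]
lap_edge [(array([ 0.4901, -0.2564,  0.0414]), 0.87)]
plate_back [(array([ 0.477 , -0.2605,  0.0986]), 0.87)]
```

View pics/w5.png

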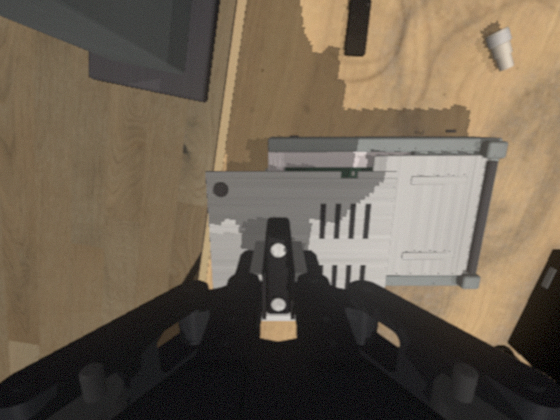

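The wrist view shows the housing's left cheek at about row 145 and the leaf at px (375–490, 155–275). The plate is aligned with it. I'll measure the housing from this depth map.

```bash
cat > hm.py <<'E'
from h import *
import sys
np.set_printoptions(precision=4,suppress=True)
d=dict(np.load(f'w{sys.argv[1]}.npz'));W=cloud(d,d['T']);x,y,z=W[...,0],W[...,1],W[...,2]
g=np.zeros(z.shape,bool);g[100:320,200:530]=1
m=g&(z>.02)&(z<.06)&(y>-.4)
m=cv2.morphologyEx(m.astype(np.uint8),cv2.MORPH_OPEN,np.ones((3,3)))>0
print(cv2.minAreaRect((W[m][:,:2]*1000).astype(np.float32)))
a=np.radians(11.2);o=np.array([.4915,-.2575])
def loc(p): q=p[...,:2]-o; return np.stack([q[...,0]*np.cos(a)+q[...,1]*np.sin(a),-q[...,0]*np.sin(a)+q[...,1]*np.cos(a)],-1)
L=loc(W)*1000
for r,c in [(140,330),(145,330),(150,330),(153,330),(158,330),(165,330),(145,280),(145,450),(200,385),(200,392),(200,400),(200,405),(200,420),(200,450),(200,475),(200,482),(200,486),(200,490),(200,496)]:
    print(r,c,L[r,c],z[r,c])
# outer left edge (+y) of cheek: per column, topmost px with z in range
E0=[];E1=[]
for c in range(275,480):
    k=np.where(m[:,c])[0]
    E0.append(L[k[0],c]) 
E0=np.array(E0);f=np.polyfit(E0[:,0],E0[:,1],1);print('outer edge slope deg',np.degrees(np.arctan(f[0])),'y at0',f[1])
g8=cv2.cvtColor(d['img'],cv2.COLOR_RGB2GRAY);K=d['camera_matrix']
for l in cv2.createLineSegmentDetector().detect(g8)[0][:,0]:
    if np.hypot(l[2]-l[0],l[3]-l[1])<40 or min(l[1],l[3])<120 or max(l[1],l[3])>300 or min(l[0],l[2])<200 or max(l[0],l[2])>520: continue
    P=[]
    for u,v in (l[:2],l[2:]):
        ray=d['T'][:3,:3]@np.array([(u-K[0,2])/K[0,0],(v-K[1,2])/K[1,1],1]);oo=d['T'][:3,3]
        P.append(loc(oo+ray*(.037-oo[2])/ray[2])*1000)
    D=P[1]-P[0];print(l.round(),P[0],P[1],(np.degrees(np.arctan2(D[1],D[0]))+45)%90-45)
E
python3 hm.py 5
```

```text
((490.1942443847656, -255.076904296875), (170.07186889648438, 124.93453216552734), 11.335037231445312)
140 330 [-40.7658  58.3498] 0.035334061306628084
145 330 [-40.4513  54.7655] 0.03451197858025051
150 330 [-40.3998  51.2386] 0.03520364884994709
153 330 [-39.1207  48.4993] 0.02853278898358219
158 330 [-39.3047  44.9802] 0.030592610918172947
165 330 [-38.9212  39.6504] 0.029859796703847447
145 280 [nan nan] nan
145 450 [45.5542 54.9278] 0.03658620957052933
200 385 [-21.5619  30.2725] 0.10075435051297871
200 392 [-17.1649  29.8414] 0.09903693954002585
200 400 [13.0106 14.7588] 0.03930221800174025
200 405 [16.6941 14.7918] 0.03942230983682393
200 420 [27.8815 14.8091] 0.03945866402887699
200 450 [50.3567 14.795 ] 0.03933877113664719
200 475 [68.4268 15.0258] 0.04019986813714477
200 482 [71.8758 15.6407] 0.042622045541116343
200 486 [74.9697 15.5904] 0.04241442332361059
200 490 [112.8618   3.8962] -0.003942138655407046
200 496 [119.5801   3.4724] -0.005637293211919137
outer edge slope deg 0.4445011433681817 y at0 60.23918543932093
[287. 166. 371. 167.] [-71.8087  39.9746] [-10.3459  39
[... 370 characters left out ...]
[81.8233 44.0428] [ 81.9426 -46.0915] 0.07584832146105214
[339. 171. 226. 171.] [-33.0787  36.2447] [-116.8681   35.7713] 0.3237191655026379
[478. 138. 359. 138.] [64.6332 59.6611] [-20.1224  59.5341] 0.08589606391640814
[262. 268. 267. 219.] [-91.3829 -42.8563] [-86.9015  -1.1891] -6.138777492750876
[454. 177. 414. 177.] [52.2279 31.7923] [22.6938 31.4159] 0.7300985486423883
[297. 135. 357. 135.] [-64.8188  61.561 ] [-22.0649  61.7007] 0.18725144078820222
[354. 139. 271. 139.] [-23.6811  59.3501] [-83.5483  59.3641] -0.01337602580457542
[358. 135. 406. 135.] [-21.1851  61.7846] [12.6148 62.0406] 0.4340606269426175
[423. 135. 464. 135.] [25.0785 61.9617] [54.4431 61.8766] -0.1660425642492882
```

Call:
send_rows(targets=[[0,0,-0.03,0.1,255],[0,0,-0.02,0.1,255],[0,0,0,0,255],[0,0,-0.006,0,255],[0,0,-0.004,0,255],[0,0,0,0,255],[0,0,0,0,255]])

```text
clock: 9.25
tcp_pos: [0.416, -0.2738, 0.0482]
orientation: [0.0, 0.995, 0.1, 0.0]
wrist_force: [0.2, -0.1, -0.5]
finger_gap: 0.0104
```

```bash
python3 look.py 6
```

```text
[ 0.416  -0.2738  0.0482] [0.0004 0.995  0.0996 0.0004] 0.010410668535175653 [ 0.2288 -0.1102 -0.4764]
tool yaw 11.430672012284678
housing [(array([ 0.4879, -0.2567,  0.    ]), 0.55)]
seat_centre []
lap_edge [(array([ 0.4916, -0.2568,  0.0397]), 0.66)]
plate_back []
```

View pics/w6.png

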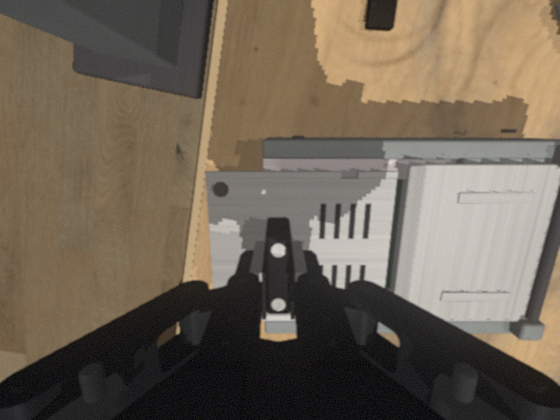

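The plate's back edge (about column 395) is just short of the lip (about column 405), and its left edge (row 171) is inside the cheek (rows 140–160). I'll measure the margins.

```bash
cat > pr.py <<'E'
from h import *
import sys
np.set_printoptions(precision=1,suppress=True,linewidth=200)
d=dict(np.load(f'w{sys.argv[1]}.npz'));W=cloud(d,d['T'])
a=np.radians(11.4);q=W[...,:2]-[.4915,-.2575]
L=np.stack([q[...,0]*np.cos(a)+q[...,1]*np.sin(a),-q[...,0]*np.sin(a)+q[...,1]*np.cos(a),W[...,2]],-1)*1000
for r in (200,): print(L[r,380:425:2])
print('col'); print(L[132:180:2,int(sys.argv[2]) if len(sys.argv)>2 else 300])
E
python3 pr.py 6
```

```text
[[-22.8  28.9  40.7]
 [-21.9  29.1  41.2]
 [-21.1  29.2  41.7]
 [-19.8  29.1  41.1]
 [-18.4  28.9  40.4]
 [-17.5  28.9  40.7]
 [-16.7  29.1  41.3]
 [ -6.6  23.5  19.6]
 [ -5.2  23.5  19.2]
 [ -3.9  23.4  19. ]
 [ -1.8  22.9  17. ]
 [ -1.4  23.4  18.8]
 [-11.2  29.6  43.4]
 [-10.4  29.8  43.8]
 [ -9.5  29.8  44.2]
 [ -8.   29.6  43.2]
 [ -6.8  29.5  43. ]
 [ -5.3  29.3  41.9]
 [ -4.2  29.2  41.8]
 [ -2.4  28.9  40.5]
 [ -0.8  28.6  39.3]
 [  0.2  28.6  39.5]
 [  1.2  28.7  39.6]]
col
[[-62.8  63.1  -4.9]
 [-62.7  61.8  -5.6]
 [-64.8  61.5  22.8]
 [-64.8  60.4  22.4]
 [-65.6  59.8  34.3]
 [-65.7  58.8  35. ]
 [-65.8  57.9  36.7]
 [-65.6  56.8  34.8]
 [-65.7  55.8  36.1]
 [-65.6  54.8  35.9]
 [-65.6  53.7  35.3]
 [-65.7  52.8  36.9]
 [-65.5  51.6  35.2]
 [-65.5  50.5  34.9]
 [-65.1  48.9  30.1]
 [-65.1  47.9  30.8]
 [-64.9  46.5  28.4]
 [-65.   45.5  29.2]
 [-65.   44.5  30.3]
 [-64.8  43.1  28.4]
 [-65.8  43.9  40.8]
 [-65.8  42.9  40.9]
 [-65.7  41.9  40.9]
 [-65.7  40.9  41.2]]
```

Call:
send_rows(targets=[[0,0.001,-0.003,0,255],[0,0,-0.002,0,255],[0,0,-0.002,0,255],[0,0,0,0,255],[0,0,0,0,255]], newtons=110)

```text
clock: 10.0
tcp_pos: [0.4159, -0.2727, 0.041]
orientation: [0.0, 0.995, 0.1, 0.0]
wrist_force: [-0.8, 1.0, 4.6]
finger_gap: 0.0093
```

```bash
python3 look.py 7; python3 pr.py 7
```

```text
[ 0.4159 -0.2727  0.041 ] [0.0003 0.995  0.0996 0.0004] 0.009337407685701841 [-0.825   0.964   4.5929]
tool yaw 11.428268096412038
housing []
seat_centre []
lap_edge []
plate_back [(array([ 0.4784, -0.2621,  0.0338]), 0.85)]
[[-22.6  30.   33.4]
 [-21.6  30.   33.4]
 [-21.   30.3  34.7]
 [-19.2  29.8  32.7]
 [-18.7  30.2  34.3]
 [-17.6  30.2  34.1]
 [-16.   29.8  32.9]
 [ -9.4  26.4  19.5]
 [ -7.9  26.2  18.8]
 [ -7.1  26.5  19.7]
 [ -5.7  26.3  19. ]
 [ -4.8  26.5  19.7]
 [ -3.6  26.5  19.7]
 [ -1.3  25.8  17. ]
 [ -0.8  26.2  18.5]
 [-11.1  32.4  42.8]
 [-10.4  32.6  43.5]
 [ -9.2  32.5  43.1]
 [ -8.4  32.6  43.5]
 [ -6.8  32.2  42.2]
 [ -5.7  32.2  42.1]
 [ -4.6  32.1  41.8]
 [ -3.8  32.3  42.3]]
col
[[-63.2  64.3  -4.9]
 [-63.1  63.   -5.5]
 [-63.1  61.8  -4.9]
 [-65.1  61.7  21.5]
 [-65.2  60.7  22.9]
 [-65.9  60.2  33.1]
 [-66.1  59.3  35.3]
 [-66.   58.3  34.4]
 [-66.   57.4  35.6]
 [-66.   56.3  34.8]
 [-66.   55.4  35.4]
 [-65.9  54.3  34.9]
 [-65.9  53.4  35.3]
 [-66.   52.4  35.9]
 [-65.9  51.3  35. ]
 [-65.7  50.2  33.6]
 [-65.4  48.6  29.2]
 [-65.3  47.4  28.4]
 [-65.4  46.5  29.9]
 [-65.4  45.5  29.9]
 [-65.6  45.   33.6]
 [-65.7  44.2  35.2]
 [-65.6  42.9  33.8]
 [-65.7  42.   34.7]]
```

View pics/w7.png

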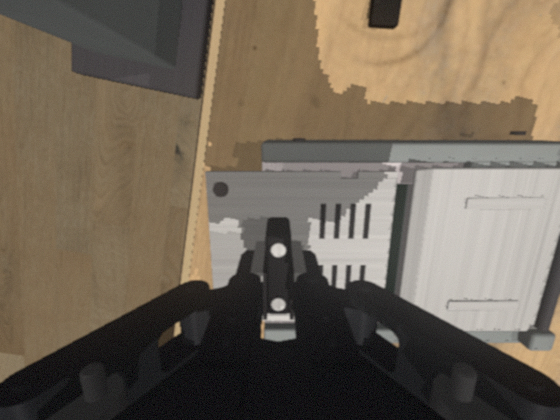

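The plate is pressed in between the cheeks, with its top at about 34 mm and 4.6 N from the pins. Its back edge is short of the lip, so I'll slide it in.

Call:
send_rows(targets=[[0.0059,0.0012,0,0,255],[0.0059,0.0012,0,0,255],[0.0059,0.0012,0,0,255],[0,0,0,0,255]])

```text
clock: 10.65
tcp_pos: [0.4339, -0.2688, 0.0409]
orientation: [0.0, 0.995, 0.1, 0.0]
wrist_force: [0.8, 1.3, 5.2]
finger_gap: 0.0097
```

```bash
python3 look.py 8; python3 pr.py 8
```

```text
[ 0.4339 -0.2688  0.0409] [0.     0.995  0.0997 0.0004] 0.009702389364373338 [0.7913 1.2875 5.192 ]
tool yaw 11.449499194313551
housing [(array([ 0.4889, -0.2551, -0.0017]), 0.67)]
seat_centre []
lap_edge [(array([ 0.4877, -0.2572,  0.0412]), 0.85)]
plate_back []
[[-8.2 33.  44.2]
 [-6.3 32.4 41.7]
 [-5.8 32.7 43.1]
 [-4.2 32.4 41.6]
 [-2.7 32.  40.1]
 [-1.7 32.  40.3]
 [-0.4 31.9 39.6]
 [ 0.7 31.8 39.3]
 [ 1.7 31.8 39.5]
 [ 2.9 31.7 39.1]
 [ 4.1 31.6 38.5]
 [ 4.4 32.  40.2]
 [ 5.8 31.8 39.5]
 [ 6.6 31.9 39.8]
 [ 8.3 31.6 38.4]
 [ 8.9 31.8 39.4]
 [10.5 31.5 38.2]
 [11.3 31.6 38.7]
 [12.7 31.4 37.9]
 [12.9 31.9 39.6]
 [14.2 31.7 39. ]
 [15.5 31.6 38.4]
 [16.  31.9 39.5]]
col
[[-44.9  64.6  -3.6]
 [-44.9  63.4  -4.1]
 [-44.8  62.2  -4. ]
 [-44.8  60.9  -3.8]
 [-45.4  60.1   3.9]
 [-47.1  60.1  26.7]
 [-47.7  59.6  35.6]
 [-47.7  58.7  36.1]
 [-47.6  57.6  35. ]
 [-47.6  56.6  34.9]
 [-47.6  55.6  35.3]
 [-47.5  54.6  34.5]
 [-47.5  53.6  35. ]
 [-47.5  52.6  34.5]
 [-47.5  51.6  34.6]
 [-47.4  50.5  33.9]
 [-47.   48.9  29.4]
 [-47.   47.8  28.9]
 [  nan   nan   nan]
 [-47.   45.7  29.3]
 [-47.3  45.4  34.1]
 [-47.2  44.1  33.1]
 [-47.2  43.2  33.8]
 [-47.2  42.2  33.9]]
```

View pics/w8.png

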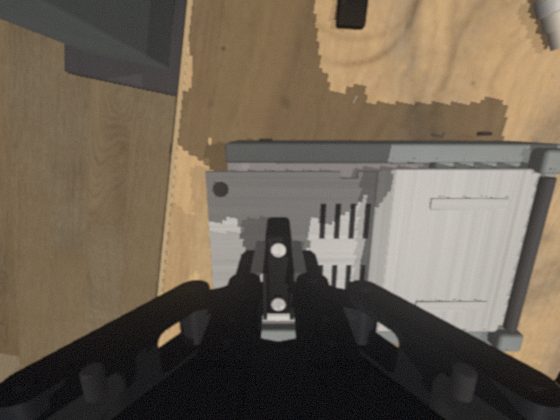

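The plate's back edge is now under the lip and the leaf is level at about 39 mm, unchanged. I'll continue the slide.

Call:
send_rows(targets=[[0.0059,0.0012,0,0,255],[0.0059,0.0012,0,0,255],[0.0034,0.0007,0,0,255],[0,0,0,0,255],[0,0,-0.001,0,255],[0,0,-0.001,0,255],[0,0,0,0,255],[0,0,0,0,255]])

```text
clock: 11.7
tcp_pos: [0.4488, -0.2657, 0.0395]
orientation: [0.0, 0.995, 0.1, 0.0]
wrist_force: [-0.8, 2.2, 10.0]
finger_gap: 0.0094
```

```bash
python3 look.py 9; python3 pr.py 9; python3 -c "
from h import *
snap('top','t9.png');snap('scene','s9.png')"
```

```text
[ 0.4488 -0.2657  0.0395] [0.0001 0.995  0.0997 0.0005] 0.009353494779854088 [-0.804   2.1685 10.019 ]
tool yaw 11.445643045537395
housing [(array([ 0.4921, -0.2581, -0.0009]), 0.65), (array([ 0.4928, -0.2567,  0.0407]), 0.2)]
seat_centre []
lap_edge [(array([ 0.4937, -0.2585,  0.0395]), 0.9)]
plate_back []
[[ 8.6 32.1 38.6]
 [ 8.9 32.5 40.4]
 [10.6 32.1 38.7]
 [11.5 32.1 38.8]
 [12.3 32.3 39.5]
 [13.  32.5 40.2]
 [14.4 32.3 39.3]
 [15.3 32.4 39.7]
 [16.3 32.3 39.6]
 [17.3 32.4 39.7]
 [18.3 32.4 39.7]
 [19.1 32.5 40.1]
 [20.1 32.5 40.1]
 [20.8 32.7 40.8]
 [22.  32.5 40.4]
 [23.2 32.5 40.1]
 [24.4 32.3 39.6]
 [24.7 32.7 41.1]
 [26.5 32.3 39.5]
 [27.1 32.6 40.4]
 [28.1 32.6 40.4]
 [28.8 32.7 40.9]
 [29.9 32.7 40.8]]
col
[[-29.7  64.7  -4.6]
 [-29.6  63.5  -5.5]
 [-29.6  62.3  -4.8]
 [-29.5  61.1  -5.6]
 [-29.7  60.   -3. ]
 [-31.6  60.1  22.5]
 [-32.5  59.8  35.2]
 [-32.5  58.8  35. ]
 [-32.5  57.9  35.3]
 [-32.5  56.9  35.2]
 [-32.5  55.9  35.2]
 [-32.5  55.   36.4]
 [-32.5  54.1  36.6]
 [-32.4  53.   35.6]
 [-32.4  52.   35.6]
 [-32.3  50.9  34.6]
 [-31.8  49.   28.3]
 [-31.9  48.3  30.2]
 [-31.9  47.1  29.6]
 [-31.8  46.   29.2]
 [-32.1  45.5  32.8]
 [-32.   44.3  31.7]
 [-32.   43.3  32.1]
 [-31.9  42.2  31.8]]
```

View pics/w9.png

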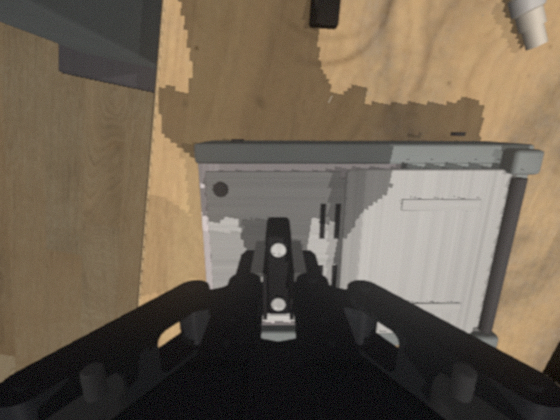

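The plate is tucked under the leaf and sitting between the cheeks. I'll check level, slip in the hand, and leaf angle.

```bash
cat > chk.py <<'E'
from h import *
import sys
np.set_printoptions(precision=4,suppress=True)
a=np.radians(11.4)
def fit(P):
    A=np.c_[P[:,:2],np.ones(len(P))];k=np.ones(len(P),bool)
    for i in range(6): c=np.linalg.lstsq(A[k],P[k,2],rcond=None)[0];k=abs(A@c-P[:,2])<.002
    return c,k
for n in sys.argv[1:]:
    d=dict(np.load(f'w{n}.npz'));W=cloud(d,d['T']);q=W[...,:2]-[.4915,-.2575]
    L=np.stack([q[...,0]*np.cos(a)+q[...,1]*np.sin(a),-q[...,0]*np.sin(a)+q[...,1]*np.cos(a),W[...,2]],-1)
    x,y,z=np.moveaxis(L,-1,0)
    m=(x>.012)&(x<.065)&(abs(y)<.04)&(z>.03)&(z<.055)
    c,k=fit(L[m]);print(n,'leaf slope',c,k.sum())
    T=cloud(d,d['T_tool_cam']);tx,ty,tz=np.moveaxis(T,-1,0)
    m=(abs(tx)<.075)&(abs(ty)<.044)&(tz>.0)&(tz<.012)&(x<-.012)
    c,k=fit(L[m]);print('  plate plane(housing)',c,k.sum(),'at back',c@[.018,0,1],'front',c@[-.08,0,1],'tool x min',np.percentile(T[m][:,0],[.5,2]))
E
python3 chk.py 4 5 6 7 8 9
```

```text
4 leaf slope [0. 0. 0.] 0
  plate plane(housing) [-0.0033  0.0026  0.1284] 6918 at back 0.1283762962916525 front 0.12869508474412092 tool x min [-0.038  -0.0374]
5 leaf slope [0.0023 0.0007 0.0392] 6922
  plate plane(housing) [-0.0023  0.0033  0.0998] 16045 at back 0.09980480948364681 front 0.10002942058091399 tool x min [-0.0377 -0.0365]
6 leaf slope [0.001  0.0004 0.0393] 12277
  plate plane(housing) [-0.      0.0003  0.041 ] 16014 at back 0.041009238497583415 front 0.04101049286010359 tool x min [-0.0377 -0.0365]
7 leaf slope [0.0013 0.0006 0.0393] 13282
  plate plane(housing) [0.0012 0.     0.0338] 16078 at back 0.03384945889178528 front 0.03373354519049676 tool x min [-0.0377 -0.0365]
8 leaf slope [0.0021 0.0005 0.0392] 12808
  plate plane(housing) [0.0004 0.0011 0.0337] 13135 at back 0.03366653968713261 front 0.033624733368693614 tool x min [-0.0378 -0.0368]
9 leaf slope [0.0022 0.0015 0.0392] 12123
  plate plane(housing) [0.0005 0.0003 0.0323] 10164 at back 0.032330530430029494 front 0.032280692845970536 tool x min [-0.0422 -0.0413]
```

View pics/t9.png

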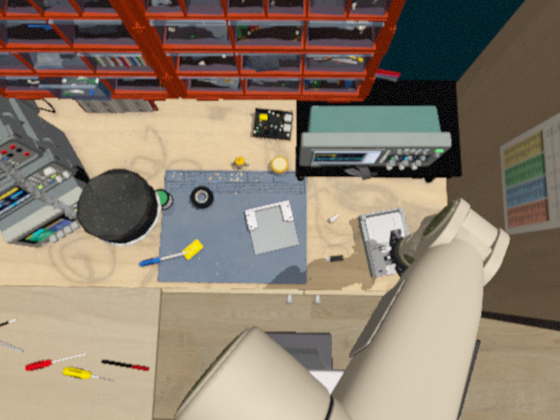

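Call:
send_rows(targets=[[0,0,-0.001,0,255],[0,0,0,0,255],[0,0,0,0,255],[0,0,0,0,255],[0,0,0,0,255]])

```text
clock: 12.55
tcp_pos: [0.4488, -0.2657, 0.0395]
orientation: [0.0, 0.995, 0.1, 0.001]
wrist_force: [-3.3, 4.7, 18.6]
finger_gap: 0.0096
```

```bash
python3 look.py 10; python3 chk.py 10
```

```text
[ 0.4488 -0.2657  0.0395] [0.0003 0.995  0.0997 0.0006] 0.009605763040154182 [-3.3023  4.7107 18.5641]
tool yaw 11.44671575749401
housing [(array([ 0.4906, -0.2565,  0.0014]), 0.9)]
seat_centre []
lap_edge [(array([ 0.4957, -0.2588,  0.0389]), 0.73)]
plate_back []
10 leaf slope [0.0024 0.0014 0.0392] 12148
  plate plane(housing) [ 0.0009 -0.      0.0323] 10149 at back 0.03233976799793856 front 0.032256385265277604 tool x min [-0.0422 -0.0413]
```

The force rose to 18.6 N with no further descent, so the plate is hard on its seat. Handing in.

```bash
python3 -c "
from workcell import ticket
print(ticket.hand_in())"
```

```text
the job is handed in; nothing more can be done
None
```

I pulled the plate out of the rack by its bar and slid it about 33 mm under the leaf. I then pressed it onto its seat and handed the job in at about 12.6 s, still gripped and pushed down; no verdict came back.

Last checks:
- **Seating:** the plate is level to about 0.001 rad, with its top at about 32.3 mm (33 mm nominal, and the depth reads slightly low). The last 1 mm of push raised the force from 10 N to 18.6 N with no further descent, so it is hard on its seat. I could not see the pins, so their travel is inferred from this.
- **Tuck:** I estimate the back edge at about 17–18 mm under the leaf, from how far the tool moved. The edge itself was hidden by the leaf.
- **Alignment:** the yaw is within about 0.5°, and the plate is within about 1 mm of the middle.
- **Leaf:** its slope was unchanged throughout, so it was not lifted.
- **Other things on the bench:** nothing looked disturbed in the top view. I did not measure each item.

One reading looked off: a check of the plate's front edge shifted by 4 mm after the slide. I put this down to the housing seat coming into that measurement, because the plate's hole had not moved relative to the gripper in the picture.

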